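# Close the phone dock's sliding jaw and let it catch

## Robot

A 6-joint arm with a two-finger parallel gripper is mounted at the origin on a cart in front of the work surface, level with it; the furniture and walls round the work are solid. World frame = base frame: x ahead of the robot, y to its left, z up, the work surface at z = 0. Lengths are in m, angles in rad, forces in N, time in s.
With the tool pointing down it reaches from about 0.4 to 0.825 m from the base axis. Payload 7 kg.
Tool frame: the origin (TCP) lies where the fingers leave the gripper's body, on its centre line; the fingertips stand 73 mm ahead of it and the grasp point (between the pads) lies 54 mm ahead of it (robot.nose_length is the distance from the TCP to the fingertips, in m); z points along the fingers, y is the line along which they close (so a half turn about z gives the same grasp; the last joint's range is limited). The gripper opens to 85 mm and grips with 20 to 120 N. Pads are 22 mm wide; open, the fingers measure 114 mm over their backs; the gripper's body (76 mm by 85 mm) begins 54 mm behind the grasp point. The pads swing forward as they close: fully open they stand 13 mm farther back than shut.
Start: joints at [-1.016, 0.359, 0.012, 0, -1.224, -0.288], TCP at [0.178, -0.651, 0.304] pointing down, gripper open.
Joint ranges: [-3.07, 3.07], [-1.43, 2.12], [-1.02, 1.25], [-3.03, 1.67], [-3.05, -0], [-3.03, 3.03]. Speed limits (rad/s): [2.39, 2.39, 3.01, 3.14, 3.14, 3.14].

## Interface

Orientations are given as a unit quaternion [x, y, z, w].
In Python, from rig import robot, command_gripper, kin, state, optics, ticket gives the robot as it stands. The module is installed in compiled form; this text tells all that it offers. Calls block until the motion is done:
- robot.move_ptp(position, orientation): joint-space move of the TCP to a pose.
- robot.move_l(position, feed=0.15, frame=None): straight line of the TCP; frame=None keeps the orientation; feed is the mean speed in m/s.
- robot.move_joints(angles): joint-space move.
- command_gripper(opening, grip_force=None): opening from 0.0 (shut) to 1.0 (fully open); grip_force is the grip in N (None keeps the last); returns when the fingers have stopped.
- robot.sleep(seconds).
- kin.inverse_kinematics(position, orientation): joint angles nearest the present ones, or None.
- state(): the state.
- optics.camera(name): name is "scene" or "top"; returns the picture (384x512x3 uint8, red, green, blue); there is no depth.
- optics.camera_params(name): a dict with "fx", "fy", "cx", "cy" (pixels), "R" (3x3) and "t" (3): a world point X has camera coordinates R X + t. Camera axes: x right, y down, z forward; pixel columns grow to the right and rows downward; lengths in m; the calibration is good to about 2 mm. A picture is of the moment at which its call begins. camera_params takes no time and is no camera call.
A pose or a line that the arm cannot do raises robot.IKError and nothing moves.
- ticket.hand_in(): hands the job in; it is judged then, once.
The state is a dict: "time_s": time; "qpos": joint angles; "qvel": joint speeds; "effort": joint torques, N m; "position": TCP position; "eef_rot": TCP orientation; "ft_force": force on the tool from outside, world axes, zero at the start; "ft_torque": the same for the moment, N m; "gripper_width": opening from 0.0 (shut) to 1.0 (fully open); "gripper_force": force on a finger pad.
Only numpy, scipy, OpenCV 4.12 (cv2) and the standard library are available. Lean on these libraries where they do the work, as an engineer would, in place of code of your own. Each camera call takes 0.05 s, during which the arm holds its last target. There are 200 camera calls.

## Task

The phone lies loose in the desk dock. Take the red release bar of the sliding jaw, lift it all the way and keep it up while you slide the jaw to push the phone gently until it sits flush against the dock's fixed jaw; then let the bar down and ease the jaw back only as far as it takes for the bar to drop fully into the nearest notch, so that the jaw is caught, and let go. Never squeeze the phone hard, and leave the coffee mug and the calculator alone.

Things in the scene. Friction and masses are not known exactly. Their poses are not given: they have to be found in the camera images.
- dock: Grey phone dock, fixed to the desk: flat bed 150 (its x) by 305 mm (its y), top 14 mm above the desk. Origin at the centre of its underside, z up. The jaw slides along its y; the fixed jaw is at its +y end. A toothed strip lies in a slot along the middle of the bed: notches 8 mm wide, teeth 4 mm wide and 7.5 mm high.
- slot_mid (a point): Middle of the strip's slot in the bed, at y = -30 mm of the dock, 14 mm above the desk. Notches come every 12 mm along the dock's y, but the strip was fitted with up to 6 mm of play either way, so where its notches lie does not follow from the dock's pose and has to be felt. With the bar resting on a tooth the jaw drags with up to 6 N; caught, it stops dead.
- fixed_face (a point): Middle of the fixed jaw's padded face, at y = +135 mm of the dock, 22 mm above the desk; the face looks to the dock's -y. The fixed jaw rises to 32 mm and is 100 mm wide. Two posts on the sliding jaw, under the bar, reach 38 mm above the desk.
- slide_jaw: Black sliding jaw, 100 mm wide (x), 74 mm long, plate top 26 mm and front 33 mm above the desk. Origin in the plane of its padded face (looks to +y, to the phone), centre line, desk height; axes as the dock's. The face slides from y = -45 to +75 mm of the dock with 1.5 N friction, only while the bar is up or rests on a tooth. Caught, it has 4 to 5 mm of play and no force up to 25 N moves it on.
- bar_grip (a point): Grip point on the red release bar, an upright plate 60 mm wide (dock's x), 10 thick (y), 30 high, 45 mm behind the jaw's face; 11 mm below its top. Height above the desk: 60 mm fully down in a notch, 67 resting on a tooth, 74 at the upper stop, clear of the teeth over 70. A spring presses it down with 6 N (low) to 7.4 N (top). It starts in a notch or on a tooth.
- phone: Phone in a rose case, 156 (its x) by 76 (y) by 10 mm, about 0.19 kg, fragile, lying face up across the bed, its x along the dock's x within 0.1 rad, 17 to 45 mm short of the fixed jaw. Origin at the centre of its underside. Flush against the fixed jaw its centre is at y = +97 mm of the dock, 14 mm above the desk.
- coffee_mug: Speckled mug, 83 mm across, 95 mm high, standing on the desk at the left of the dock; bystander. Origin at its underside.
- calculator: Dark calculator, 118 x 72 x 15 mm, lying on the desk at the right of the dock; bystander. Origin at the centre of its underside.

How it is judged:
On the way, in this order (a step that is already met when the one before it is completed fails the run):
1. the release bar is lifted clear of the teeth (its grip point more than 70 mm above the desk) (z of bar_grip in the frame of dock above 0.07 m), for 0.2 s.
2. with the bar still up, the sliding jaw presses the phone against the fixed jaw (phone centre within 2.5 mm of flush) (y of phone in the frame of dock above 0.0945 m and contact force between slide_jaw and phone above 0.5 N and z of bar_grip in the frame of dock above 0.069 m), for 0.1 s.
At the end, for the whole second after the job is handed in: Bar fully down in a notch (grip point under 62.5 mm above the desk); jaw face within 14.5 mm (one notch and a little) of touching the flush phone; phone flat on the bed, within 3 mm of flush with the fixed jaw, square to the dock within 0.05 rad; all at rest (z of bar_grip in the frame of dock below 0.0625 m and y of slide_jaw in the frame of dock above 0.0445 m and y of phone in the frame of dock above 0.094 m and angle between the x axis of phone and the x axis of dock, either way round below 0.05 rad and angle between phone's own z axis and vertical below 0.05 rad and height (world z) of phone below 0.018 m and linear speed of each of phone, slide_jaw below 0.01 m/s).
It fails at once if the sliding jaw presses on the phone with more than 20 N (contact force between slide_jaw and phone above 20 N).
It fails at once if the coffee mug is moved by more than 20 mm or tipped (distance of coffee_mug from where it was at the start of the episode above 0.02 m or angle between coffee_mug's own z axis and vertical above 0.3 rad).
It fails at once if the calculator is moved by more than 20 mm (distance of calculator from where it was at the start of the episode above 0.02 m).
It also fails if it takes over 58 s, if anything falls off the work surface, if the arm or the gripper's body presses on something with over 40 N, if the wrist force passes 120 N, or if a joint passes its speed limit or range.

## Working session

There is one attempt and no reset: what is moved stays moved. The work goes in short steps, each a Python script; the robot and the scene stay as the last script left them, time stands still between calls to the robot, and variables do not carry over. Pictures are saved under pics/ and viewed, at most 10 in all, crops included, and the job is handed in when it is done.

```bash
mkdir -p pics; python3 - <<'E'
from rig import robot,state,optics
import cv2
for n in("scene","top"):
    cv2.imwrite(f"pics/{n}0.png",cv2.cvtColor(optics.camera(n),cv2.COLOR_RGB2BGR))
    p=optics.camera_params(n);print(n,p)
s=state();print(s)
E
```

```text
scene {'fx': 427.321861458951, 'fy': 427.321861458951, 'cx': 263.68042797083046, 'cy': 195.93089099571446, 'R': array([[-0.91386297, -0.40573477, -0.01528955],
       [-0.2793285 ,  0.65558705, -0.70155628],
       [ 0.2946694 , -0.63685549, -0.71245001]]), 't': array([0.45765494, 0.18837526, 1.34018856])}
top {'fx': 370.56844800250707, 'fy': 370.56844800250707, 'cx': 260.78864856564644, 'cy': 192.19676433074795, 'R': array([[ 0.00163261, -0.99981979, -0.01891353],
       [-0.98784221,  0.00132767, -0.1554542 ],
       [ 0.1554513 ,  0.01893738, -0.98766202]]), 't': array([0.00865031, 0.5086983 , 1.00454568])}
{'time_s': 0.1, 'qpos': array([-1.01586656e+00,  3.59294459e-01,  1.11550895e-02, -3.06439352e-04,
       -1.22410060e+00, -2.88078976e-01]), 'qvel': array([ 0.00049769, -0.00221827,  0.00294767,  0.0018809 , -0.00105122,
        0.00101951]), 'effort': array([-1.96590860e-03, -5.84763050e+01,  2.94109690e+01,  6.95466578e+00,
       -3.17375700e-03, -1.03419080e-05]), 'position': array([ 0.1778782 , -0.65080535,  0.30307313]), 'eef_rot': array([-1.32978129e-01,  9.91118699e-01,  7.17584531e-04, -1.63864718e-04]), 'ft_force': array([-0.46317367,  0.08760986, -0.80383154]), 'ft_torque': array([ 0.01991273, -0.05389282,  0.01987816]), 'gripper_force': 0.0, 'gripper_width': 1.0023456278614442}
```

View pics/top0.png

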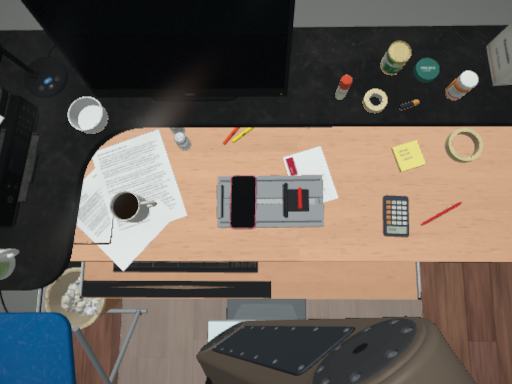

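View pics/scene0.png

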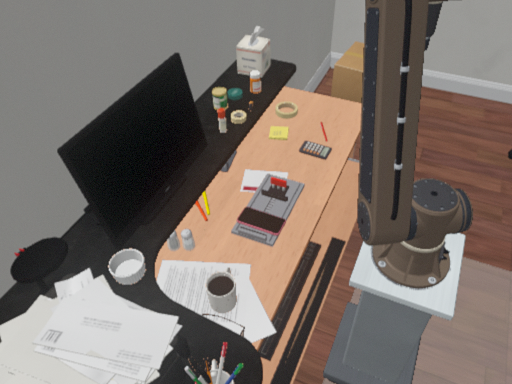

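The top view shows the dock at columns 217–323, rows 175–228, with its fixed jaw on the left (world +y). The phone is at about (243,202) and the red bar at about (300,198). The mug is at (126,206) and the calculator at (396,216). Next I'll measure by colour.

```bash
cat > h.py <<'E'
import numpy as np,cv2
from rig import robot,command_gripper,kin,state,optics,ticket
def ray(n,uv,z):
    p=optics.camera_params(n);R,t=p["R"],p["t"]
    d=R.T@np.array([(uv[0]-p["cx"])/p["fx"],(uv[1]-p["cy"])/p["fy"],1]);c=-R.T@t
    return c+d*(z-c[2])/d[2]
def blob(m,win):
    k=np.zeros_like(m);x0,x1,y0,y1=win;k[y0:y1,x0:x1]=m[y0:y1,x0:x1]
    c=max(cv2.findContours(k,cv2.RETR_EXTERNAL,cv2.CHAIN_APPROX_NONE)[0],key=cv2.contourArea)
    return c
def red(img):
    h=cv2.cvtColor(img,cv2.COLOR_RGB2HSV)
    return cv2.inRange(h,(0,170,90),(6,255,255))|cv2.inRange(h,(172,170,90),(180,255,255))
E
python3 - <<'E'
from h import *
T=cv2.cvtColor(cv2.imread("pics/top0.png"),cv2.COLOR_BGR2RGB);S=cv2.cvtColor(cv2.imread("pics/scene0.png"),cv2.COLOR_BGR2RGB)
h=cv2.cvtColor(T,cv2.COLOR_RGB2HSV)
print(T[222,225],T[222,310],T[180,310],T[235,270],T[172,320],T[190,220])
g=cv2.inRange(h,(90,10,90),(130,90,190))
cv2.imwrite("pics/m.png",g[165:240,205:335])
c=blob(red(T),(280,320,180,225));r=cv2.minAreaRect(c);print("bar top",r,cv2.boundingRect(c))
c2=blob(red(S),(255,300,165,205));print("bar scene",cv2.minAreaRect(c2),cv2.boundingRect(c2))
print(ray("top",r[0],.071))
a=cv2.resize(T[165:240,205:335],None,fx=6,fy=6,interpolation=cv2.INTER_CUBIC)[:,:780]
cv2.imwrite("pics/c1.png",cv2.cvtColor(a,cv2.COLOR_RGB2BGR))
a=cv2.resize(S[165:250,225:315],None,fx=7,fy=7,interpolation=cv2.INTER_CUBIC)
cv2.imwrite("pics/c2.png",cv2.cvtColor(a,cv2.COLOR_RGB2BGR))
E
```

```text
[110 117 121] [137 143 145] [116 122 125] [211 172 141] [223 227 226] [143 148 150]
bar top ((299.47076416015625, 198.47384643554688), (20.967666625976562, 3.9938414096832275), 86.8201675415039) (297, 188, 5, 22)
bar scene ((278.5376892089844, 181.86790466308594), (14.697578430175781, 5.49442195892334), 15.945395469665527) (272, 178, 14, 9)
[ 0.48636745 -0.09715663  0.071     ]
```

View pics/c1.png

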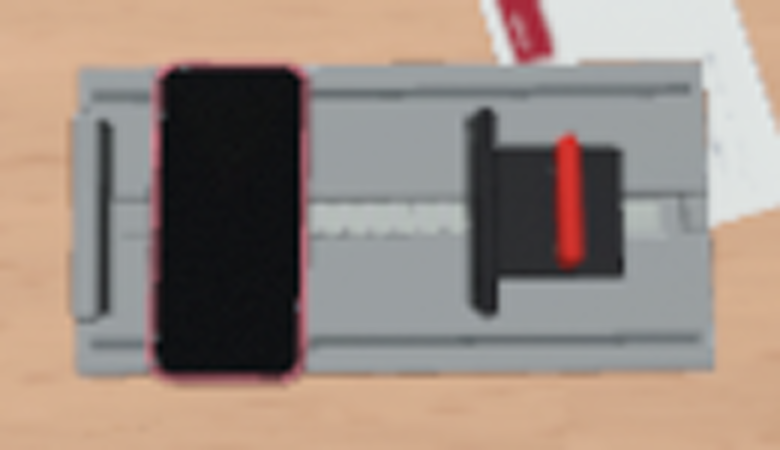

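View pics/c2.png

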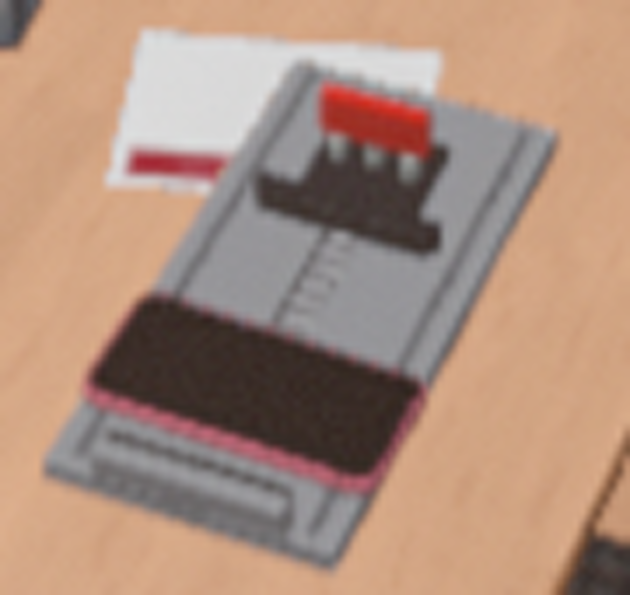

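```bash
python3 - <<'E'
from h import *
f=lambda U,V,z:ray("top",((U+.5)/6-.5+205,(V+.5)/6-.5+165),z)
g=lambda U,V,z:ray("scene",((U+.5)/7-.5+225,(V+.5)/7-.5+165),z)
def rep(n,P):
    lb,rb,rt,lt=[p[:2] for p in P]
    c=(lb+rb+rt+lt)/4; y=(lb+lt-rb-rt)/2; x=(lt+rt-lb-rb)/2
    print(n,c.round(4),np.linalg.norm(y).round(4),np.linalg.norm(x).round(4),"yaw",np.arctan2(-y[0],y[1]).round(4),np.arctan2(x[1],x[0]).round(4));return c
c=rep("dock",[f(76,375,.014),f(713,368,.014),f(703,63,.014),f(79,70,.014)])
rep("dockS",[g(330,570,.014),g(558,133,.014),g(300,65,.014),g(45,470,.014)])
rep("phone",[f(150,378,.022),f(303,378,.022),f(308,66,.022),f(157,66,.022)])
T=cv2.cvtColor(cv2.imread("pics/top0.png"),cv2.COLOR_BGR2RGB)
for U,V in((567,137),(571,267)):print("bar top ends",f(U,V,.071),f(U,V,.078))
for U,V in((323,90),(432,110)):print("bar back top S",g(U,V,.071),g(U,V,.078))
E
```

```text
dock [ 0.4876 -0.0171] 0.3022 0.1475 yaw 0.0103 0.0091
dockS [ 0.4829 -0.0097] 0.307 0.1453 yaw 0.0097 0.0104
phone [0.4852 0.0604] 0.0725 0.1499 yaw -0.0009 -0.0099
bar top ends [ 0.51688336 -0.09654406  0.071     ] [ 0.51569004 -0.09594584  0.078     ]
bar top ends [ 0.45735536 -0.09748893  0.071     ] [ 0.45657857 -0.09688409  0.078     ]
bar back top S [ 0.51330065 -0.0916734   0.071     ] [ 0.51030787 -0.08478015  0.078     ]
bar back top S [ 0.45763901 -0.09945995  0.071     ] [ 0.45502711 -0.09251342  0.078     ]
```

```bash
cat >> h.py <<'E'
PSI=0.010
Q=[-np.sin(PSI/2),np.cos(PSI/2),0,0]
D=np.array([-np.sin(PSI),np.cos(PSI),0])   # dock +y
def F(n=3):
    a=[]
    for _ in range(n): a.append(state()["ft_force"]);robot.sleep(.01)
    return np.mean(a,0)
def rp(tag):
    s=state();print(tag,round(s["time_s"],2),s["position"].round(4),F().round(2),round(s["gripper_width"],3),round(s["gripper_force"],1))
E
python3 - <<'E'
from h import *
robot.move_ptp([.487,-.097,.20],Q);rp("above")
command_gripper(.6,25);rp("pre")
robot.move_l([.487,-.097,.116],feed=.1);rp("down")
np.save("bias.npy",F(5))
im=optics.camera("scene")[140:240,215:325]
cv2.imwrite("pics/c3.png",cv2.cvtColor(cv2.resize(im,None,fx=6,fy=6,interpolation=2),cv2.COLOR_RGB2BGR)[:600,:660])
E
```

```text
above 2.39 [ 0.4871 -0.0975  0.2001] [ 0.25 -0.46 -0.42] 0.998 0.0
pre 2.85 [ 0.487  -0.0971  0.2   ] [ 0.74  0.31 -0.31] 0.598 0.0
down 3.87 [ 0.4874 -0.097   0.1164] [ 0.24 -0.22 -0.16] 0.597 0.0
```

View pics/c3.png

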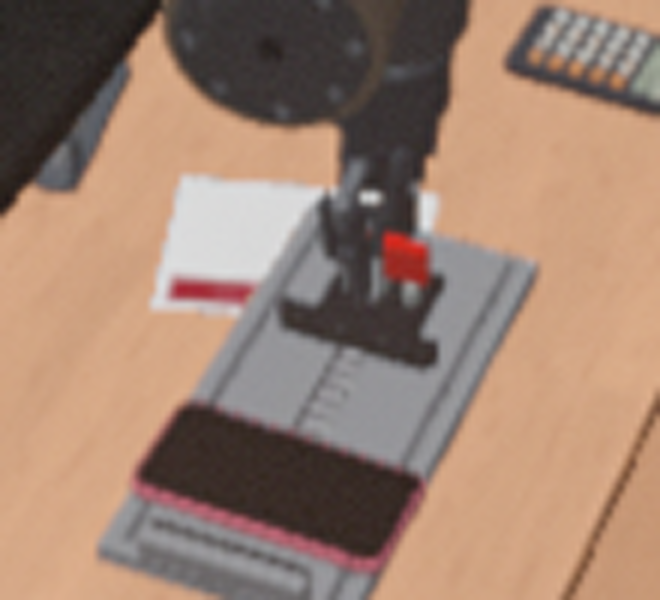

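The crop shows the fingers straddling the red bar at about (400,255), with nothing touching. Next I close, centre by force, and lift.

```bash
python3 - <<'E'
from h import *
b=np.load("bias.npy")
command_gripper(0.0,35);rp("closed")
p=np.array(state()["position"]); p[:2]=[.487,-.097]
f=(F(5)-b)@D; print("Fy",f)
for k in range(6):            # null the lateral force
    if abs(f)<2.5:break
    p=p+D*np.sign(f)*.0007; robot.move_l(p,feed=.03); f=(F(5)-b)@D; print(k,p.round(4),f.round(2))
rp("centred")
z0=p[2]
for k in range(20):
    p[2]+=.001; robot.move_l(p,feed=.02); f=F()-b
    print(round((p[2]-z0)*1e3),state()["position"][2].round(4),f.round(1))
    if f[2]<-14: break
rp("up")
E
```

```text
closed 4.43 [ 0.4872 -0.0963  0.1163] [-2.09  6.17  4.04] 0.115 36.2
Fy 6.56658417575143
0 [ 0.487  -0.0963  0.1163] 3.39
1 [ 0.487  -0.0956  0.1163] 0.35
centred 5.08 [ 0.4871 -0.0957  0.1164] [ 0.56 -0.46  1.33] 0.107 36.1
1 0.117 [ 2.9 -0.9 -6.8]
2 0.1183 [ 2.8 -1.  -6.4]
3 0.1193 [ 3.3 -1.4 -6.6]
4 0.1203 [ 3.1 -1.1 -7.1]
5 0.1213 [ 2.7 -1.3 -6.9]
6 0.1223 [ 3.5 -0.9 -7.1]
7 0.1234 [ 2.7 -0.7 -7.2]
8 0.1243 [ 3.7 -0.4 -7.4]
9 0.1253 [ 4.1 -0.8 -7.1]
10 0.1263 [ 3.  -0.6 -7.6]
11 0.1273 [ 3.2 -0.3 -8. ]
12 0.1283 [ 3.6 -0.8 -7.7]
13 0.1293 [ 3.7 -0.6 -7.7]
14 0.1303 [ 3.2 -0.4 -7.9]
15 0.1307 [  6.1  -0.2 -15. ]
up 9.23 [ 0.4869 -0.0954  0.1307] [  5.77  -0.44 -15.48] 0.107 35.7
```

```bash
python3 - <<'E'
from h import *
b=np.load("bias.npy")
p=np.array([.487,-.0956,.1301]); robot.move_l(p,feed=.02); rp("relaxed")
p0=p.copy(); s=.064
robot.move_l(p0+D*s,feed=.04); rp("slid")
while s<.106:
    s+=.001; robot.move_l(p0+D*s,feed=.03); f=F()-b; q=state()["position"]
    print(round(s*1e3),((q-p0)@D*1e3).round(1),q[2].round(4),(f@D).round(1),f.round(1))
    if f@D<-7: break
robot.sleep(.3); rp("pressed"); np.save("p0.npy",np.r_[p0,s])
E
```

```text
relaxed 9.51 [ 0.487  -0.0955  0.1301] [ 3.98  0.98 -7.88] 0.108 36.8
slid 11.28 [ 0.4863 -0.0316  0.1301] [ 3.97  0.44 -7.76] 0.114 36.8
65 64.9 0.1301 -1.2 [ 3.1 -1.1 -7.6]
66 66.0 0.1301 -0.7 [ 3.7 -0.6 -8.6]
67 67.1 0.1301 -0.6 [ 3.5 -0.6 -8. ]
68 68.1 0.1301 -0.9 [ 3.5 -0.8 -8. ]
69 69.1 0.1301 -0.2 [ 3.2 -0.2 -7.4]
70 70.1 0.1301 -0.1 [ 3.4 -0.  -7.9]
71 71.1 0.1301 -0.2 [ 3.4 -0.2 -7.6]
72 72.1 0.1301 -0.3 [ 3.5 -0.2 -7.6]
73 73.1 0.1301 -0.0 [ 2.9  0.  -8. ]
74 74.1 0.1301 -0.2 [ 3.4 -0.1 -8. ]
75 75.0 0.1301 -0.9 [ 2.7 -0.9 -7.6]
76 76.0 0.1301 -1.4 [ 3.4 -1.4 -7.9]
77 77.0 0.1301 -0.6 [ 3.3 -0.5 -7.9]
78 78.1 0.1301 -1.3 [ 3.3 -1.3 -7.7]
79 79.1 0.1301 -1.2 [ 3.4 -1.2 -7.6]
80 80.1 0.1301 -1.2 [ 3.4 -1.2 -7. ]
81 81.1 0.1301 -1.2 [ 2.7 -1.1 -7.9]
82 82.1 0.1301 -0.8 [ 3.2 -0.7 -7.8]
83 83.1 0.1301 -0.7 [ 3.1 -0.7 -8.4]
84 84.1 0.1301 -1.5 [ 3.  -1.5 -8.1]
85 85.1 0.1301 -1.4 [ 3.5 -1.4 -8.4]
86 86.1 0.1301 -1.0 [ 3.7 -1.  -7.7]
87 87.0 0.1301 -1.2 [ 3.5 -1.2 -7.1]
88 88.0 0.1301 -1.2 [ 3.4 -1.1 -8. ]
89 89.1 0.1301 -1.4 [ 3.4 -1.3 -7.9]
90 90.1 0.1301 -1.4 [ 2.6 -1.3 -8. ]
91 91.0 0.1301 -1.4 [ 3.3 -1.4 -7.7]
92 92.1 0.1301 -0.9 [ 2.8 -0.9 -7.5]
93 93.1 0.1301 -1.4 [ 2.7 -1.4 -8. ]
94 94.1 0.1301 -1.1 [ 3.5 -1.1 -7.6]
95 94.7 0.1301 -5.2 [ 4.5 -5.2 -7.8]
96 95.0 0.1302 -9.4 [ 5.5 -9.4 -7.4]
pressed 20.41 [ 0.486  -0.0007  0.1302] [  5.68 -10.52  -7.62] 0.111 36.8
```

The phone is flush at about 95 mm of travel, and the bar is still up. Now I relax the push and lower the bar, feeling for the notch.

```bash
python3 - <<'E'
from h import *
b=np.load("bias.npy"); v=np.load("p0.npy"); p0=v[:3]; s=.0947
z=.1301
def go(feed=.03):
    robot.move_l(np.r_[(p0+D*s)[:2],z],feed=feed); return F()-b
f=go(); print("relax",f.round(1))
done=False
while s>.079 and not done:
    while True:
        if z<=.1161: done=True;break
        z-=.001; f=go()
        if f[2]>2: break
    print(round(s*1e3,1),round(z,4),state()["position"].round(4),f.round(1))
    if not done:
        z+=.001; s-=.0008; go()
rp("end"); np.save("p1.npy",np.r_[s,z])
E
```

```text
relax [ 3.8 -3.8 -7.8]
94.7 0.1221 [ 0.4862 -0.001   0.123 ] [-1.2 -3.7  8.8]
93.9 0.1221 [ 0.4862 -0.0016  0.123 ] [-3.9 -1.2 14.8]
93.1 0.1221 [ 0.4863 -0.0026  0.1232] [-5.4 -1.2 18. ]
92.3 0.1221 [ 0.4863 -0.0033  0.1233] [-6.6 -0.4 20.6]
91.5 0.1221 [ 0.4864 -0.004   0.1234] [-6.8 -0.4 21. ]
90.7 0.1221 [ 0.4863 -0.0047  0.1233] [-5.9  1.2 19.6]
89.9 0.1221 [ 0.4864 -0.0056  0.1231] [-5.   0.7 18.3]
89.1 0.1221 [ 0.4863 -0.0065  0.1228] [-3.6  0.2 14.6]
88.3 0.1161 [ 0.4862 -0.0077  0.1164] [ 0.1 -4.6  5.2]
87.5 0.1161 [ 0.4862 -0.008   0.1164] [ 0.3 -0.6  3.3]
86.7 0.1161 [ 0.4862 -0.0089  0.1164] [-0.5  1.5  3.3]
85.9 0.1161 [ 0.4863 -0.0098  0.1165] [-0.1  1.3  3.4]
85.1 0.1161 [ 0.4862 -0.0106  0.1164] [-0.3  0.5  3.1]
84.3 0.1161 [ 0.4862 -0.0114  0.1164] [0.2 0.2 3. ]
83.5 0.1161 [ 0.4863 -0.012   0.1164] [-0.4  3.3  3.6]
82.7 0.1161 [ 0.4863 -0.0123  0.1164] [-1.8  8.3  4.1]
81.9 0.1161 [ 0.4863 -0.0125  0.1164] [-3.4 12.8  3.9]
81.1 0.1161 [ 0.4864 -0.0127  0.1164] [-4.3 16.8  6. ]
80.3 0.1161 [ 0.4864 -0.013   0.1164] [-5.6 21.5  6.4]
79.5 0.1161 [ 0.4864 -0.0132  0.1164] [-7.6 26.5  6.5]
end 35.28 [ 0.4864 -0.0135  0.1165] [-4.63 29.79 -4.26] 0.112 37.8
```

The loop's exit test came too late, so it pulled on after the bar dropped at 88.3 mm. It used up the play and pulled the caught jaw to about 30 N. Now I return to mid-play and confirm the catch is still in the same notch.

```bash
python3 - <<'E'
from h import *
b=np.load("bias.npy"); p0=np.load("p0.npy")[:3]
for s in (.083,.085,.0865,.088,.0888,.087):
    robot.move_l(np.r_[(p0+D*s)[:2],.1164],feed=.03); f=F()-b
    print(s,state()["position"].round(4),f.round(1))
command_gripper(.45);rp("open")
p=np.array(state()["position"]);p[2]=.25
robot.move_l(p,feed=.15);
q=p+np.array([0,-.25,.05]); robot.move_l(q,feed=.3); rp("away")
for n,w in(("top",(165,240,205,335)),("scene",(165,250,225,315))):
    im=optics.camera(n)[w[0]:w[1],w[2]:w[3]]
    cv2.imwrite(f"pics/e_{n}.png",cv2.cvtColor(cv2.resize(im,None,fx=6,fy=6,interpolation=2),cv2.COLOR_RGB2BGR))
E
```

```text
0.083 [ 0.4863 -0.0123  0.1165] [-0.7  7.5  2.7]
0.085 [ 0.4862 -0.0109  0.1165] [0.5 2.  1.7]
0.0865 [ 0.4862 -0.0094  0.1165] [ 1.7 -1.6  2.9]
0.088 [ 0.4861 -0.0078  0.1165] [ 1.8 -3.7  3.6]
0.0888 [ 0.4861 -0.0076  0.1165] [ 4.1 -8.8  3.5]
0.087 [ 0.4862 -0.0085  0.1165] [ 1.  -1.6  4.6]
open 37.39 [ 0.4858 -0.0085  0.1161] [-0.37  0.42  0.23] 0.452 0.0
away 39.46 [ 0.4855 -0.2579  0.2992] [0.13 0.34 0.31] 0.449 0.0
```

View pics/e_top.png

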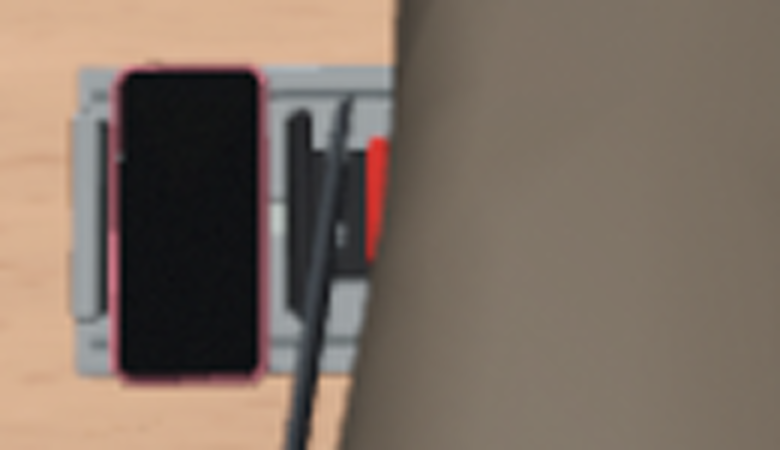

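View pics/e_scene.png

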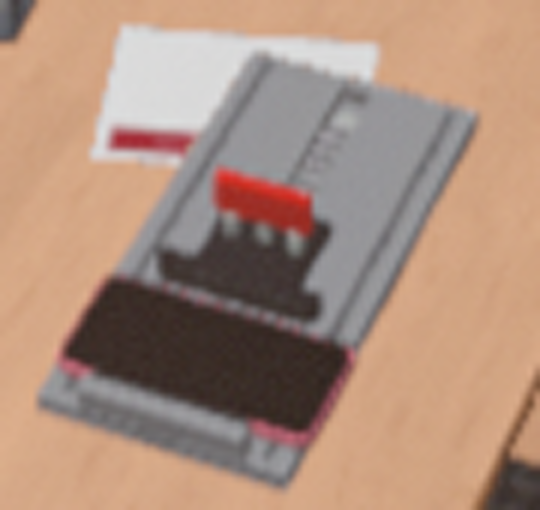

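The phone is square against the fixed jaw at about x=110 in the top crop. The bar is down at about (265,200) in the scene crop, and the jaw is caught a few mm behind the phone.

```bash
python3 -c "
from rig import ticket
print(ticket.hand_in())"
```

```text
the job is handed in; nothing more can be done
None
```

I handed the job in (no verdict came back): the phone sits flush and square against the fixed jaw, the bar is down in a notch with the jaw caught about 8 mm behind the phone, and nothing came near the mug or calculator; one slip was pulling the caught jaw back to about 30 N on the far side from the phone, after which it still showed its normal play in the same notch.

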